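# Riddle the nuts out of the puck basket and tip the pucks into the bin

### The arm

A 6-joint arm with a two-finger parallel gripper is mounted at the origin on the work surface. World frame = base frame: x ahead of the robot, y to its left, z up, the work surface at z = 0. Lengths are in mm, angles in degrees, forces in N, time in s.
With the tool pointing down it reaches from about 325 to 925 mm from the base axis. Payload 3.1 kg.
Tool frame: the origin (TCP) lies at the very end of the fingers, on their centre line; the grasp point (between the pads) lies grasp_offset behind it (grasp_offset is the distance from the TCP to the grasp point, in mm); z points along the fingers, x is the direction in which the jaws open and shut, and the axes are right-handed (so a half turn about z gives the same grasp; the last joint's range is limited). The gripper opens to 85 mm and grips with 20 to 120 N. Pads are 22 mm wide; open, the fingers measure 114 mm over their backs; the gripper's body (76 mm by 85 mm) begins 54 mm behind the grasp point. The pads swing forward as they close: fully open they stand 13 mm farther back than shut.
Start: joints at [-77.132, 12.427, 92.441, -0, 75.132, -6.429], TCP at [206.564, -589.89, 200.4] pointing down, gripper open.
Joint ranges: [-157.48, 157.48], [-44.54, 120.13], [17.64, 146.25], [-64.5, 244.5], [7.68, 150.69], [-147.95, 147.95]. Speed limits (degrees/s): [159.86, 159.86, 180, 180, 180, 180].

### API

Orientations are given as [roll, pitch, yaw] about the fixed x, y, z axes, in that order (R = Rz(yaw) Ry(pitch) Rx(roll)).
In Python, from station import * gives the robot as it stands. Calls block until the motion is done:
- goto(position, orientation): joint-space move of the TCP to a pose.
- move_l(position, attitude=None, speed=150): straight line of the TCP; attitude=None keeps the orientation; speed is the mean speed in mm/s.
- move_j(angles): joint-space move.
- grip(opening, squeeze=None): finger opening in mm; squeeze is the grip in N (None keeps the last); returns when the fingers have stopped.
- wait(seconds).
- solve_ik(position, orientation): joint angles nearest the present ones, or None.
- get_obs(): the state.
- get_image(name): name is "scene" or "top"; returns the picture (384x512x3 uint8, red, green, blue); there is no depth.
- get_calibration(name): a dict with "fx", "fy", "cx", "cy" (pixels), "D" ([k1, k2, p1, p2, k3] as OpenCV has them; the pictures are not rectified), "R" (3x3) and "t" (3): a world point X has camera coordinates R X + t. Camera axes: x right, y down, z forward; pixel columns grow to the right and rows downward; lengths in mm; the calibration is good to about 2 mm. A picture is of the moment at which its call begins. get_calibration takes no time and is no camera call.
A pose or a line that the arm cannot do raises Unreachable and nothing moves.
- sign_off(): hands the job in, once; it reports no verdict.
Trained networks look in the newest picture that a camera, given by its name, has taken for a name from the list of things; names that differ only in an ending like _2 or _b are one class to them, and where a whole thing is asked for, a point or a joint stands for the part that bears it (a point fixed in the world has none). Each returns a list of dicts, best first, with "score" (0 to 1); they miss things now and then, are a little off and sometimes report something else, mostly with a low value. They report only what shows in the picture. A call takes as long as a camera call. They do not tell look-alikes from the thing itself.
- spot_in(name, camera): "extent" ([centre column, centre row, width, height] in pixels, round what is visible of it).
- regions_of(name, camera): "region" (384x512 bool, what is visible of it) and "extent" ([centre column, centre row, width, height] in pixels, round what is visible of it).
The state is a dict: "t": time; "joint_pos": joint angles; "qvel": joint speeds; "effort": joint torques, N m; "tcp_pos": TCP position; "ee_rot": TCP orientation; "wrist_force": force on the tool from outside, world axes, zero at the start; "moment": the same for the moment, N m; "grip_width": finger opening in mm.
Only numpy, scipy, OpenCV 4.12 (cv2) and the standard library are available. Lean on these libraries where they do the work, as an engineer would, in place of code of your own. Each camera call takes 0.05 s, during which the arm holds its last target.

### The job

Take the sieve basket by its grip plate and shake it low over the drain tray until all six nuts have dropped through its floor into the tray and only the three pucks are left in it. Then tip the pucks over the basket's lip into the white bin, from close above it so they do not fall hard, and stand the empty basket upright in the middle of the rubber mat, all four feet on it, and let go. Pick nothing out with the fingers, spill nothing on the bench and leave the other things alone.

Things in the scene. Friction and masses are not known exactly. Their poses are not given: they have to be found in the camera images.
- basket: loose steel sieve basket, about 0.28 kg, standing in the drain tray with pucks and nuts in it. Origin: centre of its underside; x points to the pouring lip, z up. Outside: x -78 to 106, y -76 to 76, walls to z = 59 (3 thick). Stands on four rubber feet, 14 high, at x = -60 and 68, y = +-65. A bridge over the middle (22 wide in x, legs on the side walls) carries the grip plate.
- sieve (a point): top of the basket's slotted floor, at its centre, 20 above the underside. Inside 150 long (basket x -75 to 75) by 136 wide. The floor is three bars along x, 10 wide, at y = -34, 0, 34, and 5 mm ledges on the side walls, with open gaps of 24 between. Nuts and pucks slide on it with friction about 0.3.
- grip (a point): centre of the basket's grey upright grip plate, 120 above the underside: 14 thick (along the basket's y), 60 long (x), clear from z = 92 (top of the bridge) to 147. Fingers close on it along the basket's y; the gripper may lean along the basket's x, either way. Loaded basket about 0.6 kg, centre of mass about 85 below this point: grip firmly.
- lip (a point): middle of the pouring lip's edge: basket x 103, 48 above the underside. A plain ramp rises to it at 45 degrees from the floor. Pucks slide out only when the basket is tipped nose-down past 60 to 68 degrees (75 to 80 is good): a gripper that leaned back, towards the basket's -x, when it took the plate needs less lean when tipping.
- tray: black plastic drain tray, fixed, 290 (own x) x 210 (y) x 38 high, wall and floor 5 thick; origin under its centre, z up
- bin: white plastic open bin for the pucks, fixed, 230 (own x) x 210 (y) x 60 high, wall and floor 5 thick; origin under its centre
- mat: black rubber mat on the bench, fixed, 230 (own x) x 190 (y) x 4 thick; origin under its centre; the basket belongs on it at the end. Mat and bin may stand on either side of the tray
- puck0_c (a point): centre of a plain turned aluminium puck, 40 diameter x 28 thick, 85 g; too big for the gaps
- puck1_c (a point): centre of a plain turned aluminium puck, 40 diameter x 28 thick, 85 g; too big for the gaps
- puck2_c (a point): centre of a plain turned aluminium puck, 40 diameter x 28 thick, 85 g; too big for the gaps
- nut0_c (a point): centre of a steel hexagon nut, 17 across flats, 8 thick, 12 g; starts lying on a bar of the basket floor and drops through a gap once shaken or rocked sideways (basket y) off its bar; its friction on the bar is about 0.3
- nut1_c (a point): centre of a steel hexagon nut, 17 across flats, 8 thick, 12 g; starts lying on a bar of the basket floor and drops through a gap once shaken or rocked sideways (basket y) off its bar; its friction on the bar is about 0.3
- nut2_c (a point): centre of a steel hexagon nut, 17 across flats, 8 thick, 12 g; starts lying on a bar of the basket floor and drops through a gap once shaken or rocked sideways (basket y) off its bar; its friction on the bar is about 0.3
- nut3_c (a point): centre of a steel hexagon nut, 17 across flats, 8 thick, 12 g; starts lying on a bar of the basket floor and drops through a gap once shaken or rocked sideways (basket y) off its bar; its friction on the bar is about 0.3
- nut4_c (a point): centre of a steel hexagon nut, 17 across flats, 8 thick, 12 g; starts lying on a bar of the basket floor and drops through a gap once shaken or rocked sideways (basket y) off its bar; its friction on the bar is about 0.3
- nut5_c (a point): centre of a steel hexagon nut, 17 across flats, 8 thick, 12 g; starts lying on a bar of the basket floor and drops through a gap once shaken or rocked sideways (basket y) off its bar; its friction on the bar is about 0.3
- driver: bystander: loose screwdriver lying on the bench
- psu: bystander: grey power supply box, 90 x 120 x 50, loose; origin under its centre
Not all that is in view belongs to the job. What is shaped like the part that bears puck2_c but blue or turquoise is not meant.

How it is judged:
By the outcome, as a careful person would: the job done as asked, in the order asked, and still so for the second after the job is handed in, with the robot touching nothing.
It also fails if it takes over 69 s, if anything falls off the work surface, if the arm or the gripper's body presses on something with over 40 N, if the wrist force passes 120 N, or if a joint passes its speed limit or range.

## Working session

There is one attempt and no reset: what is moved stays moved. The work goes in short steps, each a Python script; the robot and the scene stay as the last script left them, time stands still between calls to the robot, and variables do not carry over. Pictures are saved under pics/ and viewed, and the job is handed in when it is done.

```bash
mkdir -p pics; ls
python3 - <<'E'
from station import *
import cv2
for n in ("scene","top"):
    im=get_image(n); cv2.imwrite(f"pics/a_{n}.png",cv2.resize(im[:,:,::-1],(800,600),interpolation=cv2.INTER_CUBIC))
    print(n,get_calibration(n))
    for o in ("basket","grip","tray","bin","mat","puck0_c","nut0_c","driver","psu","lip","sieve"):
        print(o,[(round(d["score"],2),[round(float(v),1) for v in d["extent"]]) for d in spot_in(o,n)])
print(get_obs())
E
```

```text
pics
scene {'fx': 457.7742613693794, 'fy': 457.7742613693794, 'cx': 248.44974931098935, 'cy': 195.90085710300625, 'D': array([0.05581382, 0.        , 0.        , 0.        , 0.        ]), 'R': array([[-0.60815755,  0.79372053,  0.01233358],
       [ 0.65576415,  0.51108826, -0.55566373],
       [-0.44734526, -0.32984317, -0.83131565]]), 't': array([ 351.26861565, -347.2617816 , 1679.58971881])}
basket [(0.74, [257.5, 184.7, 71.2, 67.2])]
grip [(0.59, [259.1, 183.6, 75.7, 64.9])]
tray [(0.91, [253.2, 188.8, 113.1, 91.4])]
bin [(0.89, [167.9, 140.6, 87.9, 76.9])]
mat [(0.62, [348.6, 258.1, 99.8, 92.1])]
puck0_c []
nut0_c []
driver [(0.74, [192.8, 242.2, 51.5, 25.3]), (0.47, [258.9, 183.1, 73.5, 63.1])]
psu [(0.81, [150.4, 188.6, 51.5, 43.1]), (0.51, [253.7, 191.4, 112.8, 93.9])]
lip [(0.59, [259.6, 185.2, 73.2, 65.5]), (0.3, [265.8, 187.6, 12.7, 14.6])]
sieve [(0.91, [259.9, 184.2, 75.9, 66.5]), (0.67, [266.9, 189.2, 12.0, 12.4])]
top {'fx': 351.1711635694939, 'fy': 351.1711635694939, 'cx': 254.45434610101879, 'cy': 196.47640831941234, 'D': array([-0.03318651,  0.        ,  0.        ,
[... 848 characters left out ...]
sieve [(0.92, [262.6, 220.4, 77.5, 68.9])]
{'t': 1.2, 'joint_pos': array([-7.71316428e+01,  1.24252498e+01,  9.24421091e+01, -1.47097457e-03,
        7.51324782e+01, -6.43013618e+00]), 'qvel': array([ 0.03740444,  0.07371236,  0.02227103, -0.00458524,  0.03081477,
       -0.04907125]), 'effort': array([ 6.03817243e-04, -3.96891046e+01, -3.04252839e+01,  1.24326942e-05,
        9.49252280e-04, -5.96633527e-06]), 'tcp_pos': array([ 206.55319178, -589.88264137,  200.41412131]), 'ee_rot': array([ 1.79998569e+02, -2.58235603e-06, -7.07011292e+01]), 'wrist_force': array([0.15862912, 0.51413653, 0.72227135]), 'moment': array([-0.04968312,  0.04419567,  0.0291744 ]), 'grip_width': 85.71868626091661}
```

View pics/a_scene.png

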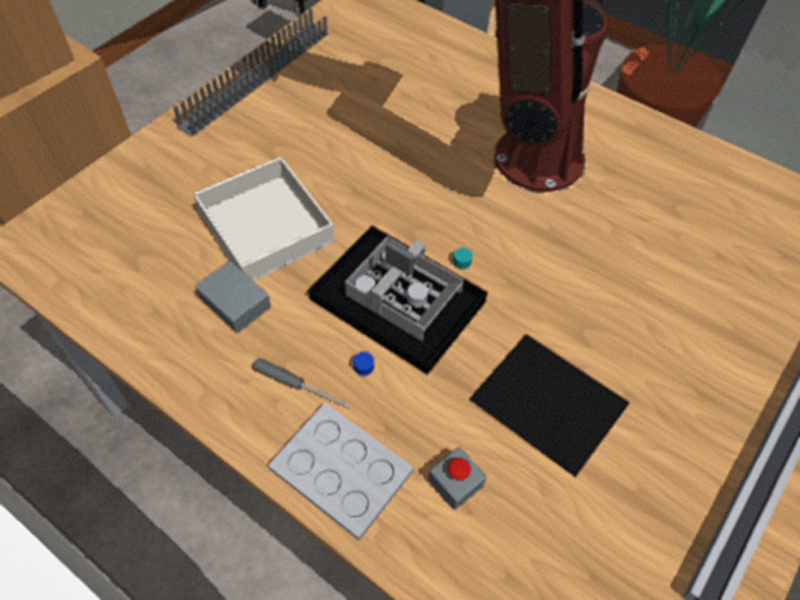

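View pics/a_top.png

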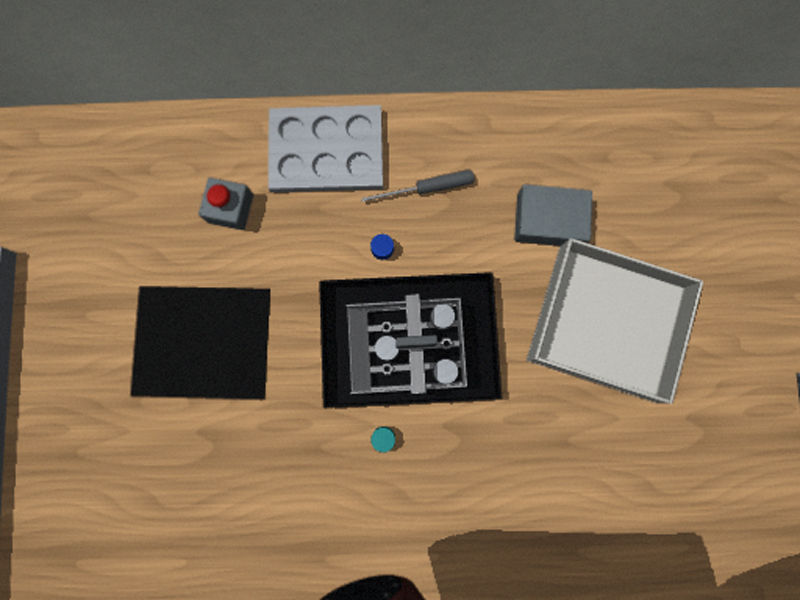

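Run:
```python
import cv2
a=cv2.imread('pics/a_top.png')
c=a[270:430,320:520]; cv2.imwrite('pics/a_topz.png',cv2.resize(c,(750,600),interpolation=cv2.INTER_CUBIC))
a=cv2.imread('pics/a_scene.png')
c=a[210:370,300:500]; cv2.imwrite('pics/a_scenez.png',cv2.resize(c,(750,600),interpolation=cv2.INTER_CUBIC))
```

```text
(no output)
```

View pics/a_topz.png

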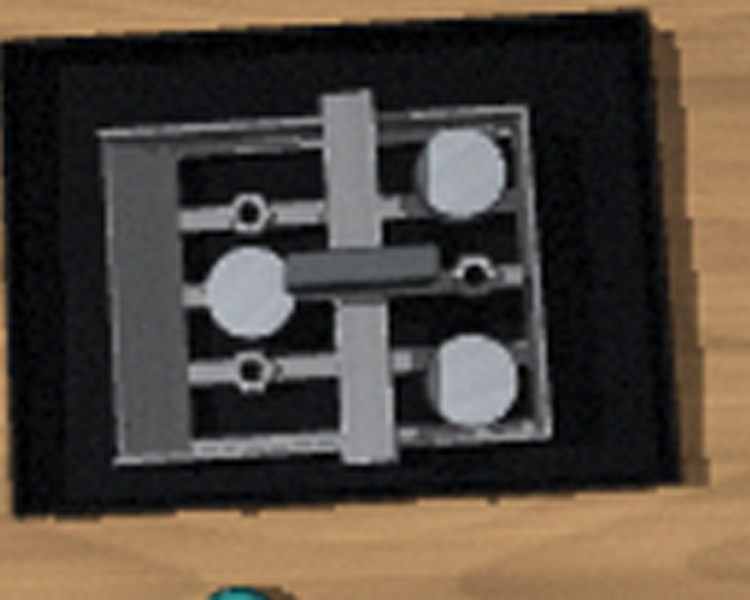

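View pics/a_scenez.png

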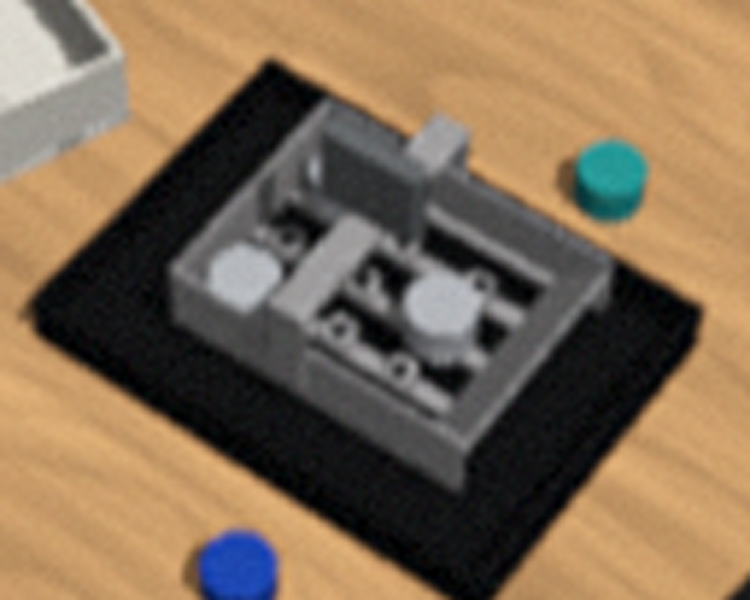

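The top view shows the basket standing in the tray with its lip to image left (world +y). Three pucks and the nuts on the bars are visible. The mat is on the left at about (200,343) and the bin on the right at about (615,320). The blue and turquoise pucks outside the basket are decoys. Next I'll fit the poses and test reach.

```bash
cat > h.py <<'E'
from station import *
import numpy as np, cv2, station
from scipy.optimize import least_squares
from scipy.spatial.transform import Rotation as Ro
def proj(P,cam):
    c=get_calibration(cam); K=np.array([[c['fx'],0,c['cx']],[0,c['fy'],c['cy']],[0,0,1]])
    return cv2.projectPoints(np.asarray(P,float).reshape(-1,1,3),cv2.Rodrigues(np.array(c['R']))[0],np.array(c['t'],float),K,np.array(c['D'],float))[0].reshape(-1,2)
def fit(P,px,cam,z,x0):
    """P local pts, px pixels (orig), flat pose x,y,yaw; cam list per group"""
    P=np.asarray(P,float); 
    def f(q):
        W=(Ro.from_euler('z',q[2]).as_matrix()@P.T).T+[q[0],q[1],z]
        return np.concatenate([(proj(W[np.array(cam)==k],k)-np.array(px,float)[np.array(cam)==k]).ravel() for k in sorted(set(cam))])
    r=least_squares(f,x0); return r.x, np.sqrt(np.mean(r.fun**2))
def big(px): return (np.array(px,float)+.5)/1.5625-.5
def zoom(px,off): return big(np.array(px,float)/3.75+off)
E
python3 - <<'E'
from h import *
print([n for n in dir(station) if not n.startswith('_')])
try: print(grasp_offset)
except Exception as e: print(e)
r90=np.pi/2
bk=fit([[-78,-76,59],[-78,76,59],[30,-7,147],[30,7,147],[-30,7,147],[-30,-7,147]],
 zoom([(527,105),(552,437),(285,255),(287,293),(440,281),(438,247)],[320,270]),['top']*6,5,[500,0,r90])
print('basket',bk)
q=bk[0]
P=np.array([[-78,-76,59],[-78,76,59],[106,-76,59],[106,76,59],[103,0,48],[11,-76,92],[11,76,92],[30,0,147],[-30,0,147]])
W=(Ro.from_euler('z',q[2]).as_matrix()@P.T).T+[q[0],q[1],5]
for cam,off in(('top',[320,270]),('scene',[300,210])):
    p=((proj(W,cam)+.5)*1.5625-.5); im=cv2.imread(f'pics/a_{cam}z.png')
    for a in (p-off)*3.75: cv2.circle(im,tuple(int(v) for v in a),5,(0,0,255),2)
    cv2.imwrite(f'pics/b_{cam}z.png',im)
m=fit([[115,-95,4],[-115,-95,4],[-115,95,4],[115,95,4]],big([(139,287),(270,289),(265,399),(131,396)]),['top']*4,0,[450,300,r90]);print('mat',m)
b=fit([[115,-105,60],[-115,-105,60],[-115,105,60],[115,105,60]],big([(570,240),(702,281),(670,403),(530,360)]),['top']*4,0,[450,-350,r90]);print('bin',b)
b2=fit([[115,-105,60],[-115,-105,60],[-115,105,60],[115,105,60]],np.roll(big([(570,240),(702,281),(670,403),(530,360)]),1,axis=0),['top']*4,0,[450,-350,0]);print('bin alt',b2)
t=fit([[145,-105,38],[-145,-105,38],[-145,105,38],[145,105,38]],big([(320,281),(492,273),(501,399),(324,407)]),['top']*4,0,[450,0,r90]);print('tray',t)
E
```

```text
['Unreachable', 'get_calibration', 'get_image', 'get_obs', 'goto', 'grasp_offset', 'grip', 'move_j', 'move_l', 'regions_of', 'sign_off', 'solve_ik', 'spot_in', 'wait']
18.700000000000003
basket (array([511.40660084, -28.73642257,   1.61241217]), np.float64(0.935534108410541))
mat (array([530.79245601, 333.25479305,   1.52861376]), np.float64(0.49043224123835094))
bin (array([ 543.83448234, -359.18639662,    1.22393709]), np.float64(0.9268787488356443))
bin alt (array([ 544.3213553 , -359.38938699,    2.78877516]), np.float64(4.074036410123262))
tray (array([524.03255925, -21.16935244,   1.59079768]), np.float64(0.6232246491138158))
```

View pics/b_scenez.png

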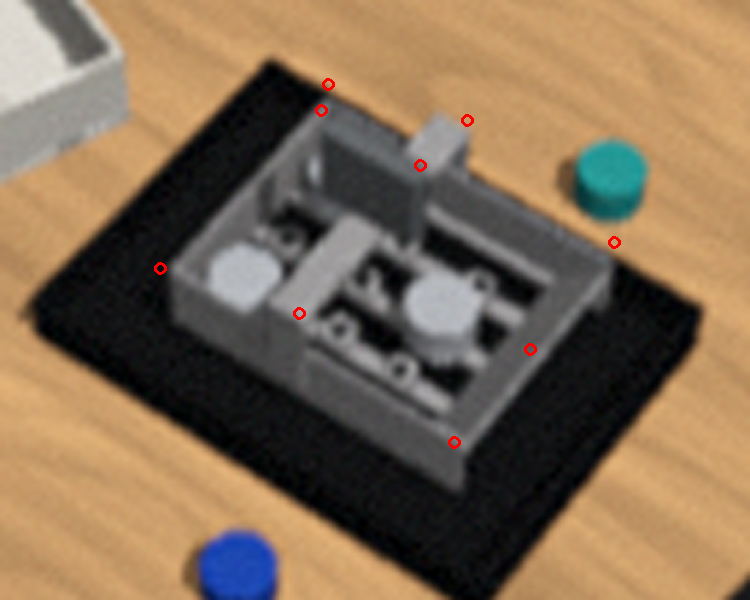

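View pics/b_topz.png

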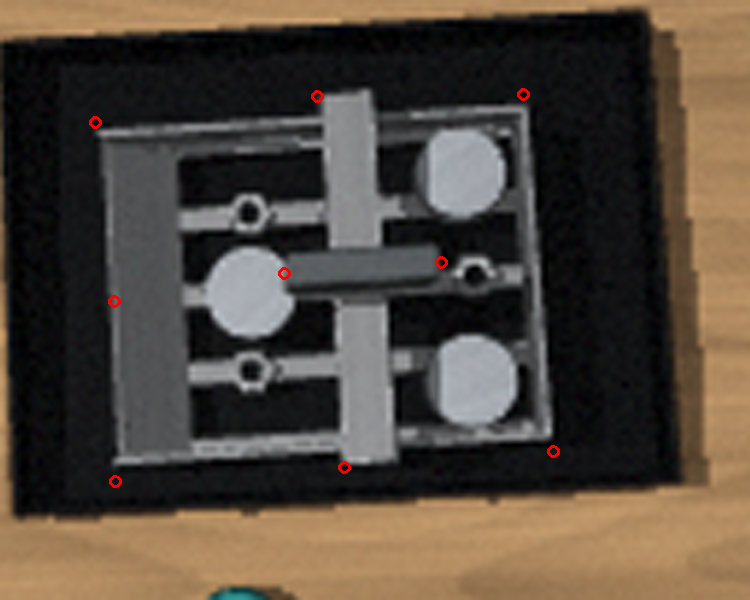

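The wall y extent is ±71 (136 inside plus two 3 mm walls); ±76 is the bridge legs. I'll refit with that.

Run:
```python
from h import *
P=[[-78,-71,59],[-78,71,59],[106,-71,59],[106,71,59],[30,-7,147],[30,7,147],[-30,7,147],[-30,-7,147],[11,-76,92],[11,76,92],[-78,-71,59],[-78,71,59],[106,-71,59],[106,71,59]]
px=np.vstack([zoom([(527,105),(552,437),(98,130),(115,465),(285,255),(287,293),(440,281),(438,247),(321,96),(343,463)],[320,270]),
 zoom([(173,268),(328,104),(462,440),(612,262)],[300,210])])
for z in (0,5,8):
    for s in ('both','top'):
        k=14 if s=='both' else 10
        bk=fit(P[:k],px[:k],(['top']*10+['scene']*4)[:k],z,[500,0,1.57]); print(z,s,bk)
q=fit(P,px,['top']*10+['scene']*4,5,[500,0,1.57])[0]
W=(Ro.from_euler('z',q[2]).as_matrix()@np.array(P).T).T+[q[0],q[1],5]
print(np.round(np.vstack([proj(W[:10],'top'),proj(W[10:],'scene')])-px,1))
```

```text
0 both (array([512.01882327, -28.43776663,   1.60397815]), np.float64(0.5149569064222794))
0 top (array([512.18963694, -29.03917511,   1.60392108]), np.float64(0.2865724573511164))
5 both (array([512.13811507, -28.06158029,   1.60345547]), np.float64(0.711168060219828))
5 top (array([511.85773545, -28.8959352 ,   1.6038978 ]), np.float64(0.3232520322830008))
8 both (array([512.20714284, -27.83733952,   1.60314055]), np.float64(0.887788236566073))
8 top (array([511.65863724, -28.80996882,   1.60388365]), np.float64(0.3702341099669377))
[[-0.4  0.1]
 [-0.4  0.4]
 [-0.4  0.1]
 [-0.6  0.1]
 [-0.6 -0.4]
 [-0.6 -0.6]
 [ 0.1 -0.2]
 [ 0.  -0.6]
 [-0.5 -0.3]
 [-0.3  0.5]
 [-1.2 -1. ]
 [-0.5 -2.1]
 [-0.6 -0.3]
 [-0.3 -1.7]]
```

```bash
cat >> h.py <<'E'
GO=grasp_offset
def toolpose(pb,psi,tilt,roll,lean,flip,g=(0,0,120)):
    """TCP pos, rpy for basket origin pb, yaw psi, nose-down tilt, roll about basket x (deg); lean back of gripper"""
    Rb=Ro.from_euler('ZYX',[psi,tilt,roll],degrees=True).as_matrix()
    L=np.radians(lean); z=np.array([np.sin(L),0,-np.cos(L)]); x=np.array([0,1.,0])*(1 if not flip else -1)
    Rt=Rb@np.column_stack([x,np.cross(z,x),z])
    p=np.asarray(pb)+Rb@np.array(g)+Rt[:,2]*GO
    return list(p),list(Ro.from_matrix(Rt).as_euler('xyz',degrees=True))
def lip2org(lip,psi,tilt,roll=0):
    return np.asarray(lip)-Ro.from_euler('ZYX',[psi,tilt,roll],degrees=True).as_matrix()@np.array([103,0,48])
BK=np.array([512,-28.7,5]);BPSI=91.9
BIN=np.array([543.8,-359.2,0]);BINPSI=np.degrees(1.2239)
MAT=np.array([530.8,333.3,4]);MPSI=np.degrees(1.5286)
TRAY=np.array([524,-21.2,0])
E
python3 - <<'E'
from h import *
t=get_obs()['t']
for lean in (0,15,30,40,50):
  for flip in (0,1):
    a=solve_ik(*toolpose(BK,BPSI,0,0,lean,flip))
    r=[];
    for roll in(-22,22): r.append(solve_ik(*toolpose(TRAY+[-0,0,45],BPSI,0,roll,lean,flip)) is not None)
    out=[]
    for k in range(-180,180,30):
      for psi in (BINPSI+k,):
        u=Ro.from_euler('z',psi,degrees=True).as_matrix()[:,0]
        ok=[]
        for tl,zz in ((0,140),(50,90),(65,55),(78,55)):
            lip=BIN+[0,0,zz]-u*30
            ok.append(solve_ik(*toolpose(lip2org(lip,psi,tl),psi,tl,0,lean,flip)) is not None)
        if all(ok): out.append(round(psi))
        elif all(ok[2:]): out.append(('part',round(psi)))
    m=[round(MPSI+k) for k in range(-180,180,30) if solve_ik(*toolpose(MAT,MPSI+k,0,0,lean,flip)) is not None]
    print(lean,flip,None if a is None else np.round(a),r,out,m)
print(get_obs()['t']-t)
E
```

```text
0 0 None [False, False] [-110, -80, ('part', 10), ('part', 40), 130, 160, 190, 220] [-92, -62, -32, -2, 28, 58, 178, 208, 238]
0 1 [-11.   5. 112.  -0.  63. -13.] [True, True] [('part', -110), -80, 10, 40, 130, ('part', 160), ('part', 190), ('part', 220)] [-2, 28, 58, 88, 118, 148, 178, 208, 238]
15 0 None [True, False] [-110, -80, -50, -20, ('part', 10), ('part', 40), 160, 190, 220] [-92, -62, -32, -2, 28, 58, 148, 178, 208, 238]
15 1 [-20.   7. 111.  15.  69. -28.] [True, True] [('part', -110), ('part', -80), -50, -20, 10, 40, 70, 130] [-92, -2, 28, 58, 88, 118, 148, 178, 208, 238]
30 0 [-27.  12. 108.  27.  76. 141.] [True, False] [-110, -80, -50, -20, ('part', 10), 160, 190, 220] [-92, -62, -32, -2, 28, 148, 178, 208, 238]
30 1 [-27.  12. 108.  27.  76. -39.] [True, True] [('part', -110), ('part', -80), -50, -20, 10, 40, 70, 100, 130] [-92, -2, 28, 58, 88, 118, 148, 178, 208, 238]
40 0 [-31.  17. 107.  33.  82. 135.] [True, False] [-110, -80, -50, ('part', -20), ('part', 10), 130, 160, 190, 220] [-92, -62, -32, -2, 28, 118, 148, 178, 208, 238]
40 1 [-31.  17. 107.  33.  82. -45.] [True, True] [('part', -110), ('part', -80), -50, -20, 10, 40, 70, 100, 130, 160] [-92, 28, 58, 88, 118, 148, 178, 208, 238]
50 0 [-34.  23. 105.  38.  88. 130.] [True, False] [-110, -80, -50, ('part', -20), ('part', 10), ('part', 130), ('part', 160), 190, 220] [-92, -62, -32, 118, 148, 178, 208, 238]
50 1 [-34.  23. 105.  38.  88. -50.] [True, True] [('part', -80), ('part', -50), -20, 10, 40, 70, 100, ('part', 130), ('part', 160)] [-92, -62, 58, 88, 118, 148, 178, 208, 238]
0.0
```

```bash
cat >> h.py <<'E'
LEAN=40;FL=1;G=(0,0,123)
def tp(pb,psi,tilt=0,roll=0): return toolpose(pb,psi,tilt,roll,LEAN,FL,G)
def snap(tag,cams=("top","scene"),crop=None):
    for n in cams:
        im=get_image(n)[:,:,::-1]
        if crop and n in crop:
            x0,y0,x1,y1=crop[n]; im=im[y0:y1,x0:x1]
        s=min(800/im.shape[1],600/im.shape[0]); cv2.imwrite(f"pics/{tag}_{n}.png",cv2.resize(im,None,fx=s,fy=s,interpolation=cv2.INTER_CUBIC))
def st():
    o=get_obs(); print('t',round(o['t'],2),'tcp',np.round(o['tcp_pos'],1),'F',np.round(o['wrist_force'],1),'M',np.round(o['moment'],2),'w',round(o['grip_width'],1),'q',np.round(o['joint_pos'],0))
E
python3 - <<'E'
from h import *
p,a=tp(BK,BPSI)
from scipy.spatial.transform import Rotation as R
zt=R.from_euler('xyz',a,degrees=True).as_matrix()[:,2]
goto(list(np.array(p)-zt*110+[0,0,20]),a); st()
move_l(list(np.array(p)-zt*25),a,speed=150); st()
snap('c',crop={'top':(180,130,360,265),'scene':(170,100,350,235)})
E
```

```text
t 3.23 tcp [513.9 -88.3 218. ] F [-0.6  0.  -0.1] M [-0.34  0.05  0.01] w 85.0 q [-37.  13.  99.  30.  95. -43.]
t 4.05 tcp [512.8 -33.4 133.5] F [ 0.4 -0.3 -0.4] M [-0.26 -0.03 -0.04] w 85.3 q [-33.  16. 105.  32.  85. -45.]
```

View pics/c_top.png

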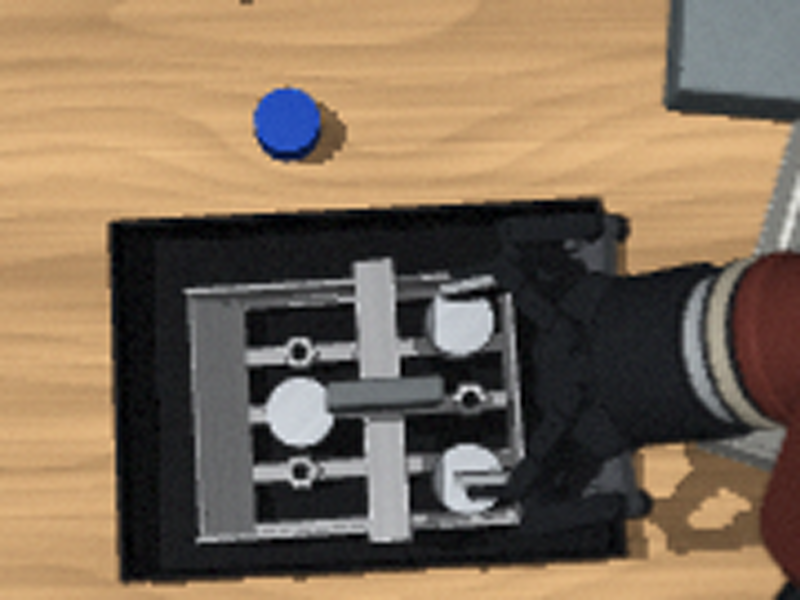

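View pics/c_scene.png

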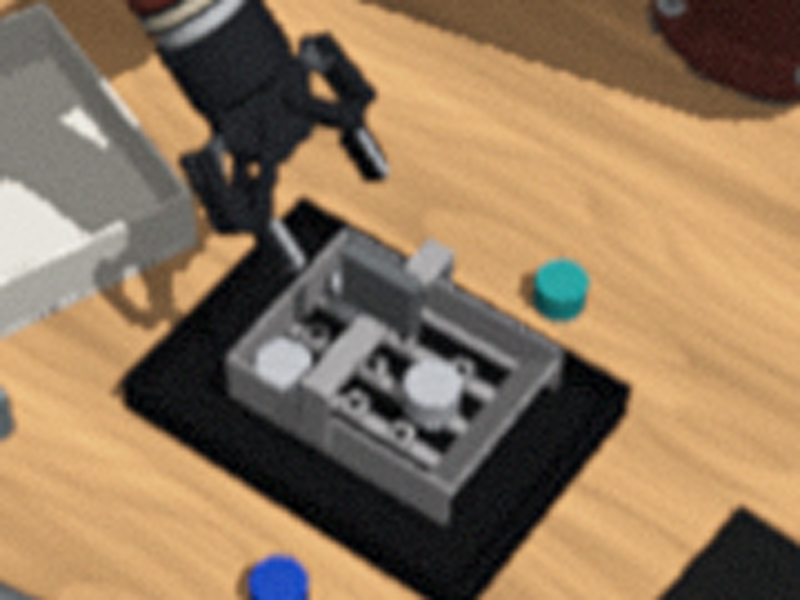

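The open fingers straddle the plate line, with tips at about (490,290) and (490,480) and the plate at y≈395. I'll close and lift.

Run:
```python
from h import *
p,a=tp(BK,BPSI)
move_l(p,a,speed=100); st()
grip(10,110); st()
p2=np.array(p)+[0,0,12]
move_l(list(p2),a,speed=60); wait(0.2); st()
snap('d',crop={'top':(180,130,360,265),'scene':(170,100,350,235)})
```

```text
t 4.55 tcp [511.1 -16.2 113.3] F [ 0.3 -0.1 -0.7] M [-0.31 -0.02  0.01] w 85.4 q [-31.  17. 107.  33.  83. -45.]
t 5.22 tcp [512.5 -17.1 113.9] F [ 2.3 -0.4  0.2] M [-0.38 -0.26 -0.26] w 11.7 q [-31.  17. 106.  33.  83. -45.]
t 5.78 tcp [511.1 -16.5 125.1] F [-0.   0.7 -5.9] M [-1.01 -0.07  0.05] w 12.3 q [-31.  16. 106.  33.  84. -44.]
```

View pics/d_top.png

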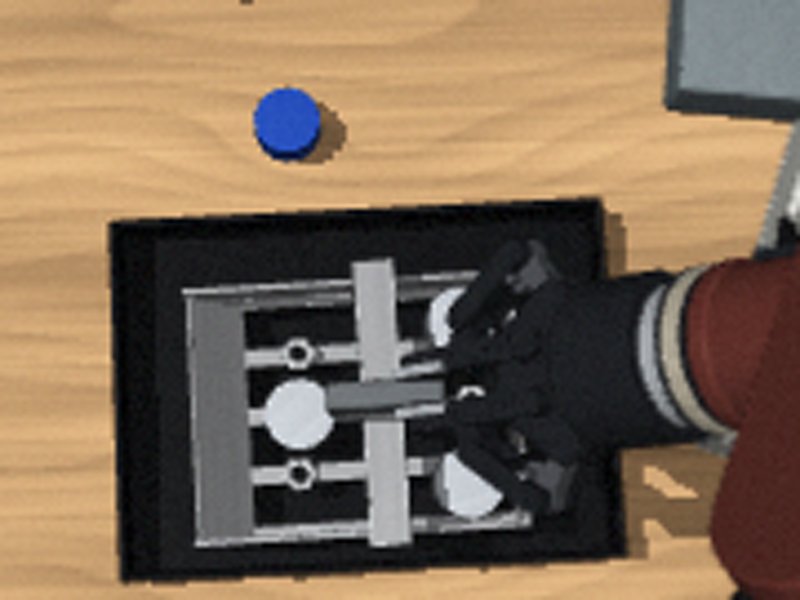

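View pics/d_scene.png

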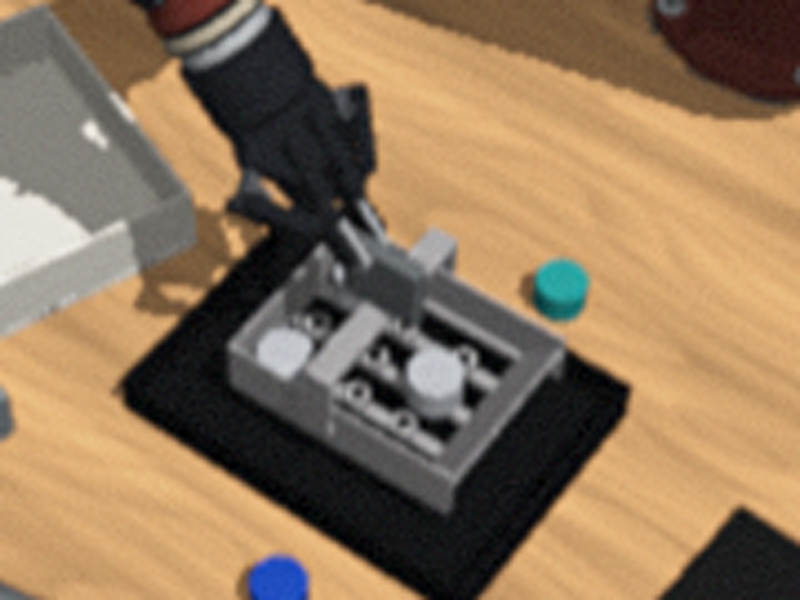

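Held: 5.9 N lift and the basket is level. Now I'll rock it low over the tray, pivoting at the floor.

```bash
cat >> h.py <<'E'
def orgpiv(C,psi,tilt,roll,piv=(0,0,20)):
    """basket origin such that point piv stays where it is for basket level at C"""
    R0=Ro.from_euler('z',psi,degrees=True).as_matrix(); R1=Ro.from_euler('ZYX',[psi,tilt,roll],degrees=True).as_matrix()
    return np.asarray(C)+R0@np.array(piv)-R1@np.array(piv)
SC=np.array([524,-34,46])
E
python3 - <<'E'
from h import *
move_l(*tp(SC,BPSI),speed=80)
for r in (24,-24,24,-24,0):
    move_l(*tp(orgpiv(SC,BPSI,0,r),BPSI,0,r),speed=110 if r else 90); st()
wait(0.2)
snap('e',crop={'top':(180,130,360,265),'scene':(170,100,350,235)})
E
```

```text
t 6.99 tcp [559.  -20.4 146. ] F [ 0.7 -0.2 -6.4] M [-0.89 -0.7   0.01] w 11.8 q [-25.  31.  85.  26. 101. -22.]
t 7.99 tcp [487.5 -23.5 147.8] F [ 0.7 -0.  -5.2] M [-0.94  0.57  0.03] w 12.0 q [-41.   3. 121.  45.  77. -70.]
t 8.99 tcp [559.7 -20.5 146.7] F [-0.5 -0.5 -4.6] M [-0.88 -0.52  0.03] w 11.9 q [-25.  31.  85.  26. 101. -22.]
t 9.99 tcp [487.6 -23.6 147.6] F [-0.5 -0.3 -5.1] M [-0.92  0.54  0.01] w 12.1 q [-41.   4. 121.  45.  77. -70.]
t 10.57 tcp [523.7 -21.5 154.3] F [-0.1 -0.7 -5.6] M [-0.92 -0.02  0.  ] w 12.2 q [-31.  15. 104.  33.  86. -43.]
```

View pics/e_top.png

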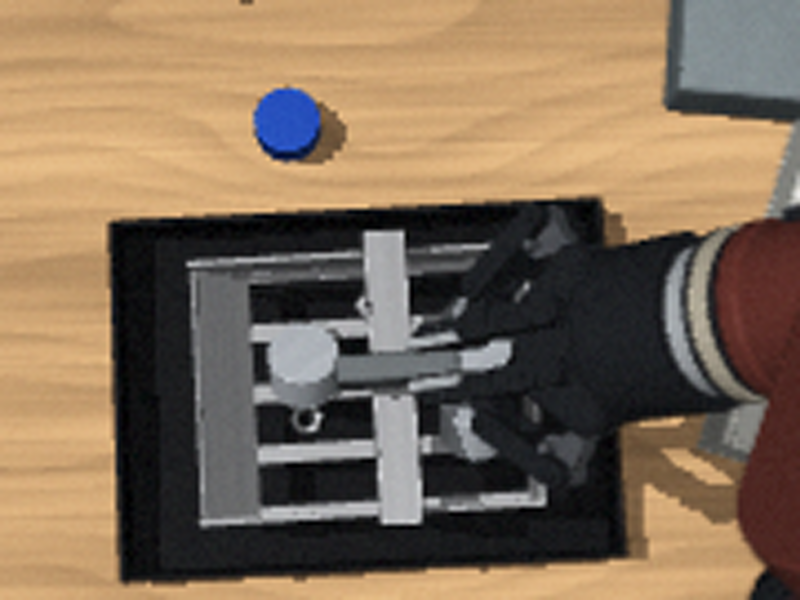

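View pics/e_scene.png

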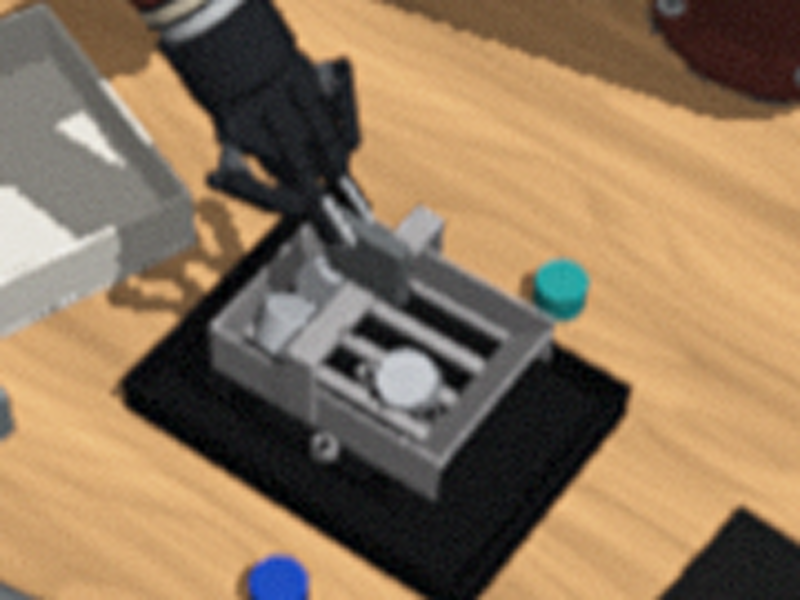

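```bash
cat >> h.py <<'E'
def ray(px,cam,z):
    c=get_calibration(cam); K=np.array([[c['fx'],0,c['cx']],[0,c['fy'],c['cy']],[0,0,1]])
    u=cv2.undistortPoints(np.array(px,float).reshape(1,1,2),K,np.array(c['D'],float)).ravel()
    R=np.array(c['R']);d=R.T@np.array([u[0],u[1],1]);o=-R.T@np.array(c['t'])
    return o+d*(z-o[2])/d[2]
def loc(w,c): # world->tray local
    R=Ro.from_euler('z',c[1],degrees=True).as_matrix(); return R.T@(np.asarray(w)-c[0])
E
python3 - <<'E'
from h import *
for n,px in (('edge',(325,445)),):
    for z in (9,42): 
        w=ray(np.array([170,100])+np.array(px)/4.444,'scene',z); print(n,z,w,loc(w,(TRAY,91.1)))
for px in ((305,418),(365,305),(460,305)):
    for z in (9,70): 
        w=ray(np.array([180,130])+np.array(px)/4.444,'top',z); print(px,z,w,loc(w,(TRAY,91.1)),loc(w,(SC,BPSI)))
E
```

```text
edge 9 [575.07737938 -22.88478614   9.        ] [ -2.6650307  -51.03562285   9.        ]
edge 42 [592.20521231  -9.69676959  42.        ] [ 10.19174487 -68.41347552  42.        ]
(305, 418) 9 [508.01696576  13.37794074   9.        ] [34.87840182 15.31628073  9.        ] [ 47.88181345  14.40342294 -37.        ]
(305, 418) 70 [504.51337589  12.61104794  70.        ] [34.17891032 18.83394732 70.        ] [47.23150443 17.93051307 24.        ]
(365, 305) 9 [574.60631871 -24.20022751   9.        ] [ -3.97118649 -50.53939588   9.        ] [  8.11652321 -50.90340936 -37.        ]
(365, 305) 70 [566.71857897 -22.49302627  70.        ] [ -2.11287544 -42.68588365  70.        ] [ 10.08430527 -43.07660874  24.        ]
(460, 305) 9 [573.09239902 -81.08609065   9.        ] [-60.81750287 -47.93369211   9.        ] [-48.68787071 -47.50426106 -37.        ]
(460, 305) 70 [565.30433363 -75.63360374  70.        ] [-55.21650986 -40.25173577  70.        ] [-42.9801668  -39.90125561  24.        ]
```

Run:
```python
from h import *
C=SC+[0,0,16]
seq=[(18,0),(15,24),(15,-24),(-15,-24),(-15,24),(-15,-24),(0,24),(0,-24),(0,0)]
ok=[solve_ik(*tp(orgpiv(C,BPSI,t,r),BPSI,t,r)) is not None for t,r in seq];print(ok)
for (t,r),k in zip(seq,ok):
    if not k: continue
    try: move_l(*tp(orgpiv(C,BPSI,t,r),BPSI,t,r),speed=130)
    except Unreachable as e: print(t,r,e)
# quick horizontal shakes along basket y
yb=Ro.from_euler('z',BPSI,degrees=True).as_matrix()[:,1]
for d in (14,-14,14,-14,0):
    move_l(*tp(SC+yb*d,BPSI),speed=220)
st(); wait(.2)
snap('f',crop={'top':(180,130,360,265),'scene':(170,100,350,235)})
```

```text
[True, True, True, True, True, True, True, True, True]
t 19.56 tcp [522.7 -21.7 154.3] F [ 0.5 -1.2 -4.8] M [-0.88 -0.03 -0.02] w 12.2 q [-31.  15. 104.  33.  86. -42.]
```

View pics/f_top.png

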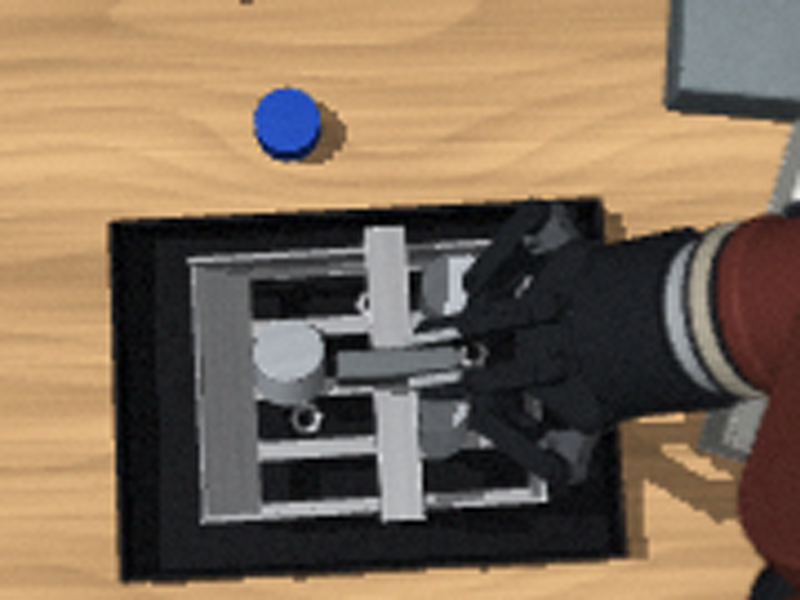

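View pics/f_scene.png

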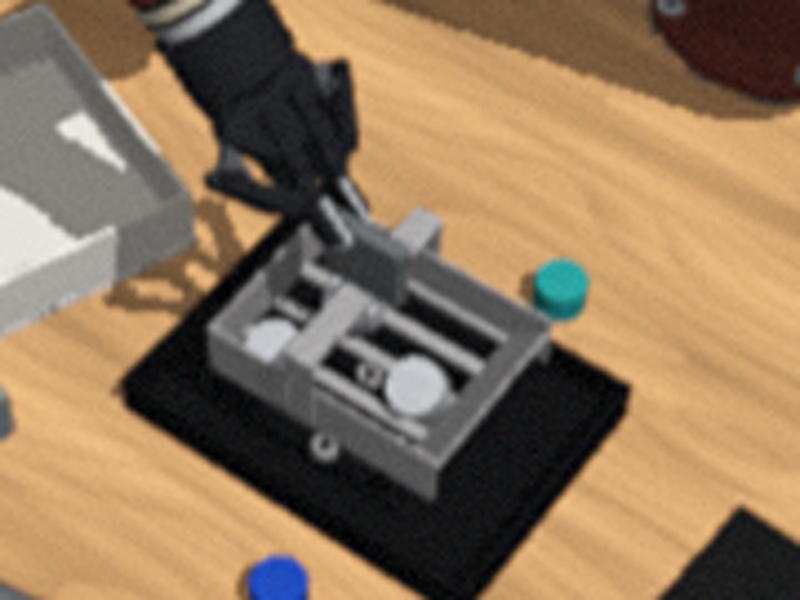

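Run:
```python
from h import *
for px in ((305,418),(365,303),(472,352),(460,410),(480,440)):
    for z in (9,70): 
        w=ray(np.array([180,130])+np.array(px)/4.444,'top',z); print(px,z,loc(w,(TRAY,91.1)).round(),loc(w,(SC,BPSI)).round())
print('scene')
for px in ((325,445),(370,375),(290,308),(372,310)):
    for z in (9,70): 
        w=ray(np.array([170,100])+np.array(px)/4.444,'scene',z); print(px,z,loc(w,(TRAY,91.1)).round(),loc(w,(SC,BPSI)).round())
# raise and look
C=SC+[0,0,190]
move_l(*tp(C,BPSI),speed=250); wait(.1)
snap('g',crop={'top':(180,130,360,265),'scene':(170,80,350,235)}); st()
```

```text
(305, 418) 9 [35. 15.  9.] [ 48.  14. -37.]
(305, 418) 70 [34. 19. 70.] [47. 18. 24.]
(365, 303) 9 [ -4. -52.   9.] [  8. -52. -37.]
(365, 303) 70 [ -2. -44.  70.] [ 10. -44.  24.]
(472, 352) 9 [-66. -19.   9.] [-54. -19. -37.]
(472, 352) 70 [-60. -14.  70.] [-48. -13.  24.]
(460, 410) 9 [-57.  15.   9.] [-44.  15. -37.]
(460, 410) 70 [-52.  18.  70.] [-39.  19.  24.]
(480, 440) 9 [-68.  33.   9.] [-55.  34. -37.]
(480, 440) 70 [-62.  35.  70.] [-49.  36.  24.]
scene
(325, 445) 9 [ -3. -51.   9.] [  9. -51. -37.]
(325, 445) 70 [ 21. -83.  70.] [ 33. -84.  24.]
(370, 375) 9 [-13.  16.   9.] [  0.  16. -37.]
(370, 375) 70 [ 12. -19.  70.] [ 24. -20.  24.]
(290, 308) 9 [-95.  30.   9.] [-82.  31. -37.]
(290, 308) 70 [-66.  -7.  70.] [-54.  -6.  24.]
(372, 310) 9 [-46.  64.   9.] [-32.  64. -37.]
(372, 310) 70 [-20.  26.  70.] [-7. 26. 24.]
t 20.97 tcp [522.7 -21.5 342.4] F [ 0.3 -0.2 -5.4] M [-0.95  0.01  0.03] w 12.0 q [-31.   5.  94.  34. 103. -32.]
```

View pics/g_top.png

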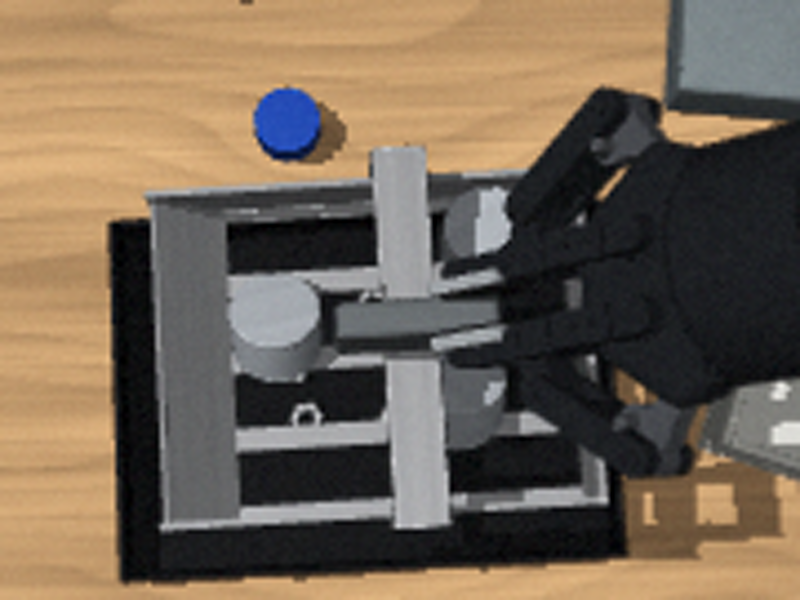

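View pics/g_scene.png

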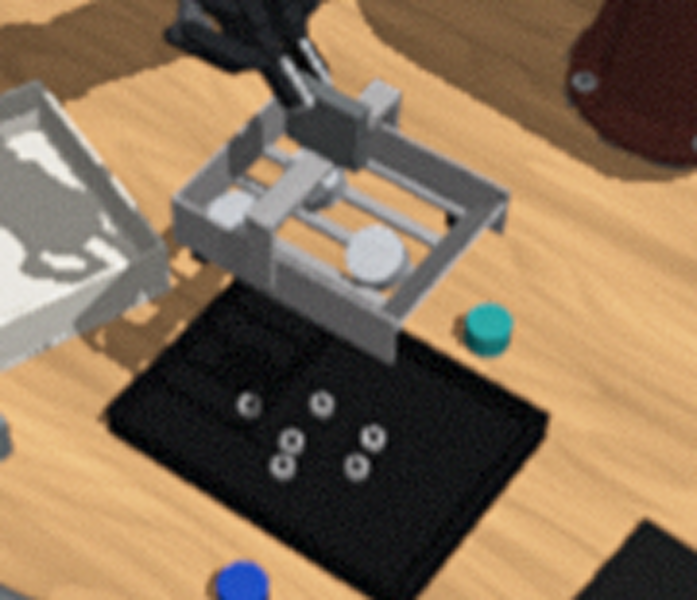

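All six nuts lie in the tray, at scene-crop pixels (250,405), (322,404), (290,440), (373,437), (283,466) and (357,466). The basket holds only the three pucks. Next: carry to the bin and tip slowly.

Run:
```python
from h import *
psi=BINPSI
u=Ro.from_euler('z',psi,degrees=True).as_matrix()[:,0]
L=BIN-u*30
def P(t,z): return tp(lip2org(L+[0,0,z],psi,t),psi,t)
for t,z in ((0,220),(0,118),(20,115),(40,110),(55,70),(55,52),(66,50),(78,50)):
    s=solve_ik(*P(t,z)); print(t,z,None if s is None else np.round(s))
goto(*P(0,220)); st()
move_l(*P(0,118),speed=200)
move_l(*P(20,115),speed=45); st()
move_l(*P(40,110),speed=70); st()
wait(.1)
snap('h',crop={'top':(300,90,512,250),'scene':(90,60,270,195)})
```

```text
0 220 [-63.  34.  64.  30. 109. -39.]
0 118 [-63.  38.  68.  29. 102. -44.]
20 115 [-55.  26.  77.  16.  89. -37.]
40 110 [-45.  17.  85.  -0.  78. -25.]
55 70 [-35.  16.  92. -16.  69. -10.]
55 52 [-35.  17.  93. -16.  67.  -9.]
66 50 [-28.  18.  95. -28.  67.   3.]
78 50 [-20.  21.  96. -41.  69.  17.]
t 22.63 tcp [ 503.8 -471.5  281.7] F [ 0.6  1.  -4.3] M [-0.85  0.32 -0.02] w 11.7 q [-62.  34.  64.  30. 109. -39.]
t 24.24 tcp [ 511.1 -448.4  202.8] F [-0.7 -0.1 -5.6] M [-0.36  0.17  0.02] w 11.8 q [-55.  26.  77.  16.  89. -37.]
t 24.91 tcp [ 522.6 -416.2  214. ] F [ 0.4 -0.4 -5.1] M [ 0.17 -0.19 -0.08] w 11.9 q [-45.  17.  85.   0.  78. -25.]
```

View pics/h_top.png

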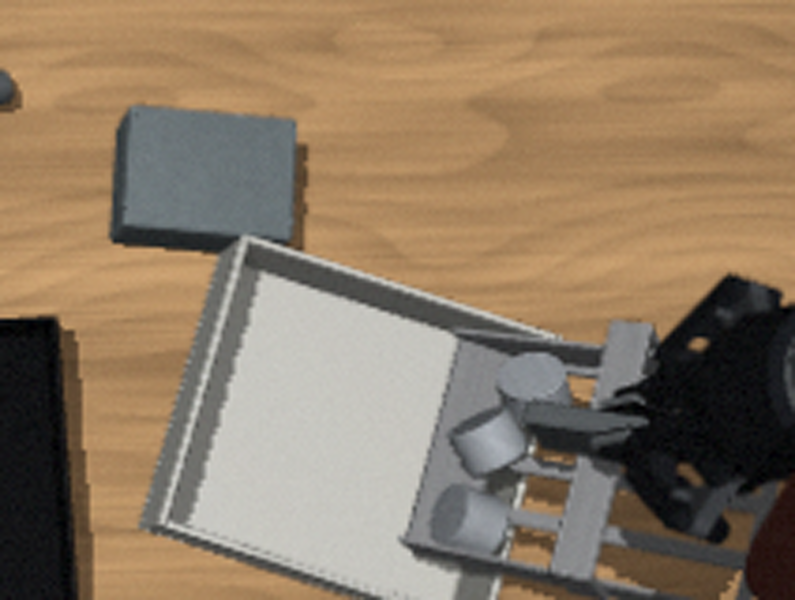

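View pics/h_scene.png

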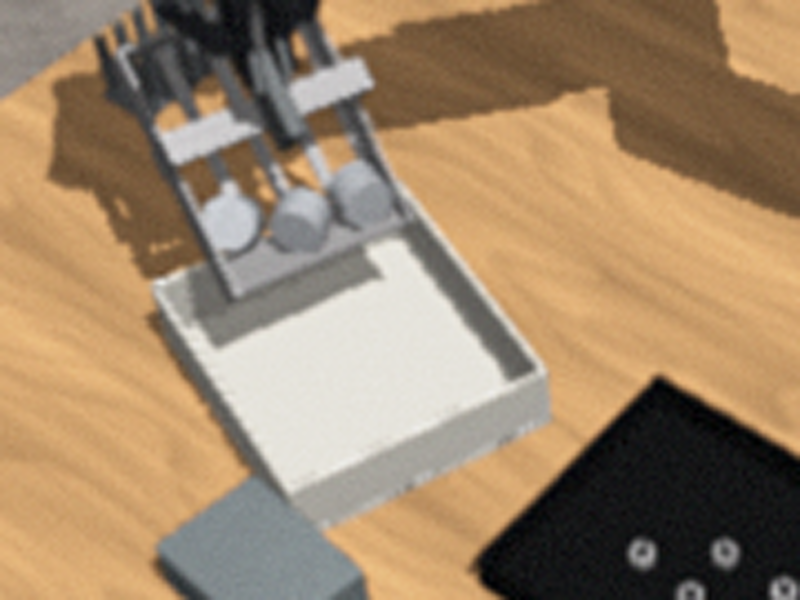

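Three pucks rest against the ramp over the bin, at top-crop (535,380), (487,440) and (468,520). Now I'll lower the lip into the bin and tip past 66° slowly.

Run:
```python
from h import *
psi=BINPSI
Rz=Ro.from_euler('z',psi,degrees=True).as_matrix()
L=BIN-Rz[:,0]*28+Rz[:,1]*5
def P(t,z): return tp(lip2org(L+[0,0,z],psi,t),psi,t)
move_l(*P(55,75),speed=80); st()
move_l(*P(56,48),speed=60); st()
move_l(*P(66,45),speed=30); st()
move_l(*P(72,45),speed=30); st()
move_l(*P(79,45),speed=30); st()
wait(.3)
snap('i',crop={'top':(300,90,512,250),'scene':(90,60,270,195)})
```

```text
t 25.8 tcp [ 529.  -386.8  184.7] F [-0.9 -1.2 -5.2] M [ 0.37 -0.13  0.1 ] w 11.8 q [-35.  15.  92. -15.  69. -10.]
t 26.4 tcp [ 529.2 -384.3  156.9] F [ 0.4  0.6 -4.5] M [ 0.45 -0.2   0.02] w 11.6 q [-34.  17.  94. -17.  67.  -8.]
t 27.2 tcp [ 536.2 -366.9  153.4] F [-0.   0.1 -2.4] M [ 0.61 -0.29 -0.04] w 12.0 q [-28.  17.  96. -28.  66.   4.]
t 27.73 tcp [ 540.  -356.5  151. ] F [-0.2  0.4 -2.8] M [ 0.59 -0.19  0.01] w 11.9 q [-24.  19.  96. -35.  67.  11.]
t 28.32 tcp [ 544.2 -344.6  146.3] F [-0.5 -0.8 -3.4] M [ 0.75 -0.27  0.02] w 11.9 q [-20.  21.  97. -42.  69.  18.]
```

View pics/i_top.png

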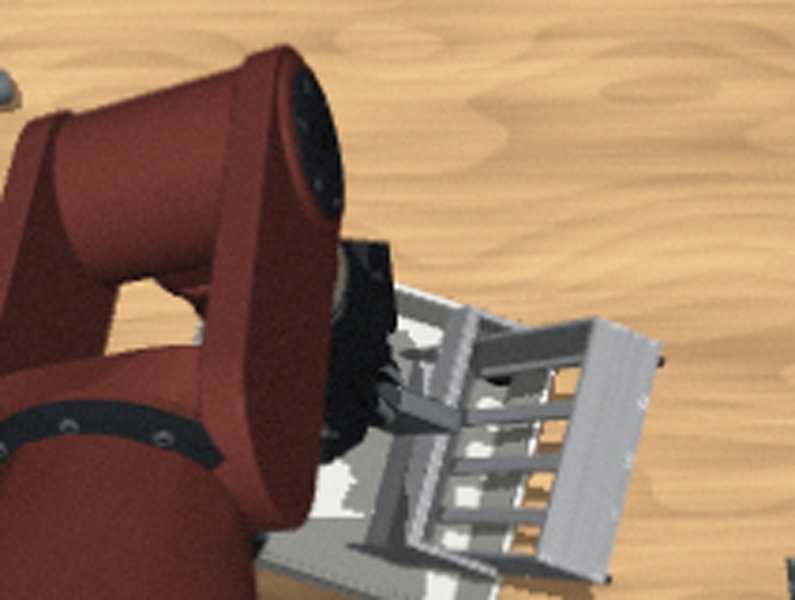

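View pics/i_scene.png

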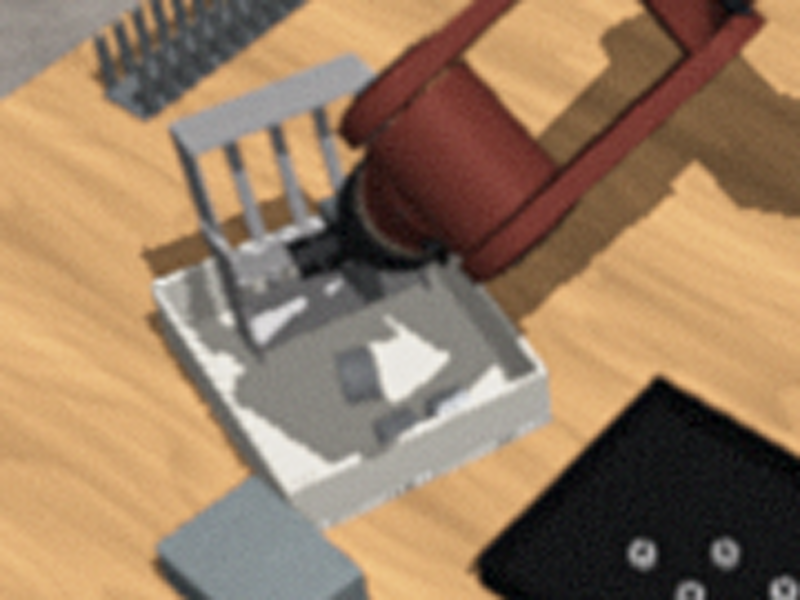

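All three pucks are in the bin, at scene-crop (355,375), (397,425) and (447,402), and the basket is empty (about 3 N). I'll lift out, level, and carry to the mat.

Run:
```python
from h import *
psi=BINPSI
Rz=Ro.from_euler('z',psi,degrees=True).as_matrix()
L=BIN-Rz[:,0]*28+Rz[:,1]*5
def P(t,z): return tp(lip2org(L+[0,0,z],psi,t),psi,t)
move_l(*P(79,130),speed=120)
move_l(*P(45,190),speed=120)
move_l(*P(0,240),speed=150); st()
u=Ro.from_euler('z',MPSI,degrees=True).as_matrix()[:,0]
M=MAT-u*2
s=solve_ik(*tp(M+[0,0,150],MPSI)); print(s)
C=TRAY+[10,60,230]
print(solve_ik(*tp(C,80)))
goto(*tp(C,80))
goto(*tp(M+[0,0,80],MPSI)); st()
move_l(*tp(M+[0,0,30],MPSI),speed=120); wait(.2); st()
snap('j',crop={'top':(40,110,260,275),'scene':(240,150,440,300)})
```

```text
t 31.43 tcp [ 499.7 -468.1  300.7] F [ 0.5 -0.5 -1.5] M [-0.56  0.22 -0.01] w 11.6 q [-63.  32.  64.  30. 111. -39.]
[  6.28326274   2.61070099 105.17531499  42.24112295  70.93809946
  -5.22062893]
[-25.63825902  -2.56502181 102.08978792  38.28669753  92.52886157
 -18.07834893]
t 34.57 tcp [532.6 342.5 193.6] F [ 0.1 -0.4 -2.2] M [-0.69 -0.01 -0.04] w 11.7 q [  6.   7. 108.  44.  65. -11.]
t 35.33 tcp [532.2 343.4 144. ] F [-0.   0.3 -3.5] M [-0.63  0.02 -0.03] w 11.9 q [  6.  11. 110.  46.  61. -15.]
```

View pics/j_top.png

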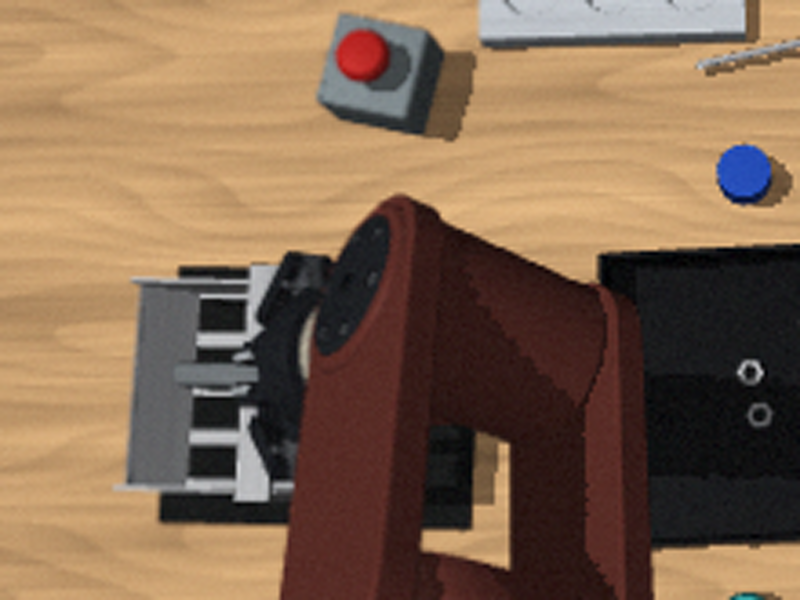

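View pics/j_scene.png

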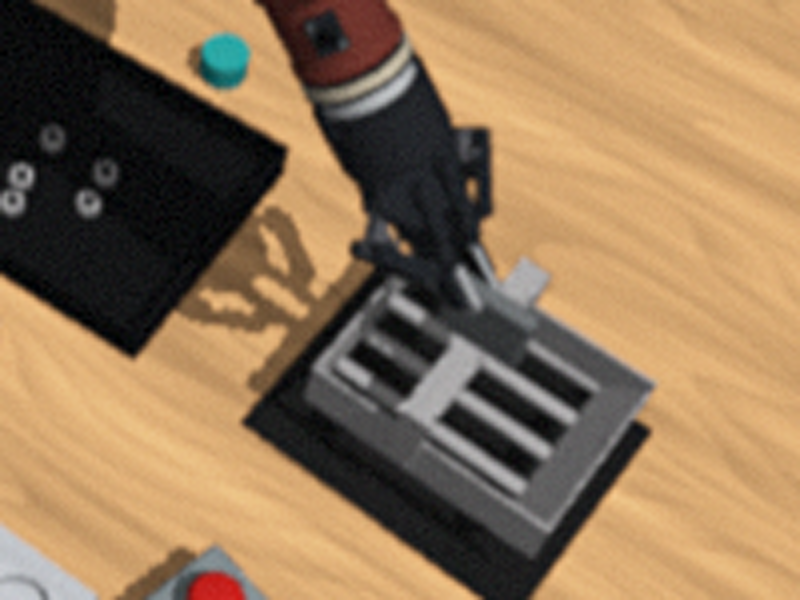

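The basket is empty and over the mat. I'll check for pitch slip by overlaying the model.

Run:
```python
from h import *
u=Ro.from_euler('z',MPSI,degrees=True).as_matrix()[:,0]
M=MAT-u*2+[0,0,30]
P=np.array([[-78,-71,59],[-78,71,59],[106,-71,59],[106,71,59],[30,0,147],[11,-76,92],[11,76,92],[106,-71,48]])
R=Ro.from_euler('z',MPSI,degrees=True).as_matrix()
W=(R@P.T).T+M
for cam,(x0,y0),s in(('top',(40,110),800/220),('scene',(240,150),4.0)):
    im=cv2.imread(f'pics/j_{cam}.png')
    q=((proj(W,cam)-[x0,y0]+.5)*s)
    print(cam,q.round())
    for a in q: cv2.circle(im,tuple(int(v) for v in a),5,(0,0,255),2)
    m=(Ro.from_euler('z',MPSI,degrees=True).as_matrix()@np.array([[115,95,4],[115,-95,4],[-115,-95,4],[-115,95,4]]).T).T+MAT*[1,1,0]
    for a in ((proj(m,cam)-[x0,y0]+.5)*s): cv2.circle(im,tuple(int(v) for v in a),5,(0,255,0),2)
    cv2.imwrite(f'pics/k_{cam}.png',im)
```

```text
top [[402. 284.]
 [390. 498.]
 [131. 280.]
 [113. 492.]
 [173. 375.]
 [251. 266.]
 [234. 503.]
 [139. 282.]]
scene [[310. 363.]
 [425. 230.]
 [545. 528.]
 [655. 378.]
 [533. 320.]
 [426. 423.]
 [548. 270.]
 [541. 534.]]
```

View pics/k_top.png

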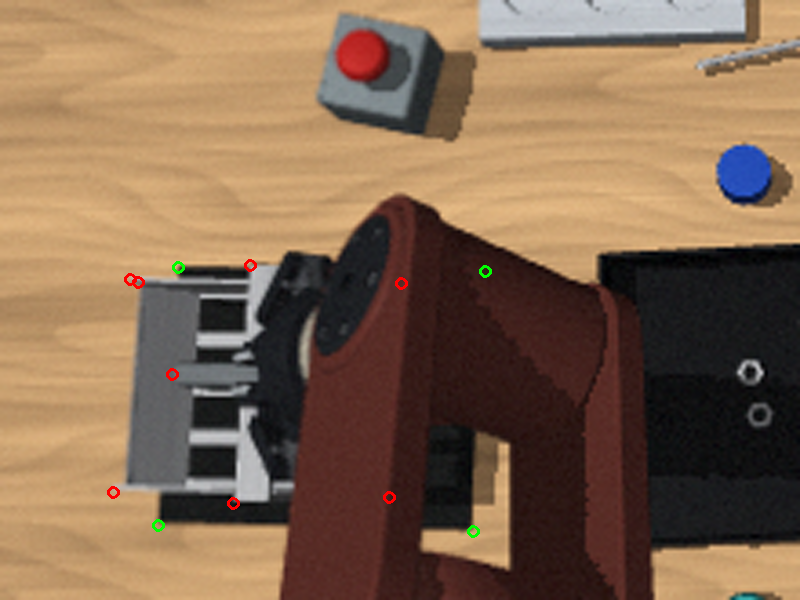

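View pics/k_scene.png

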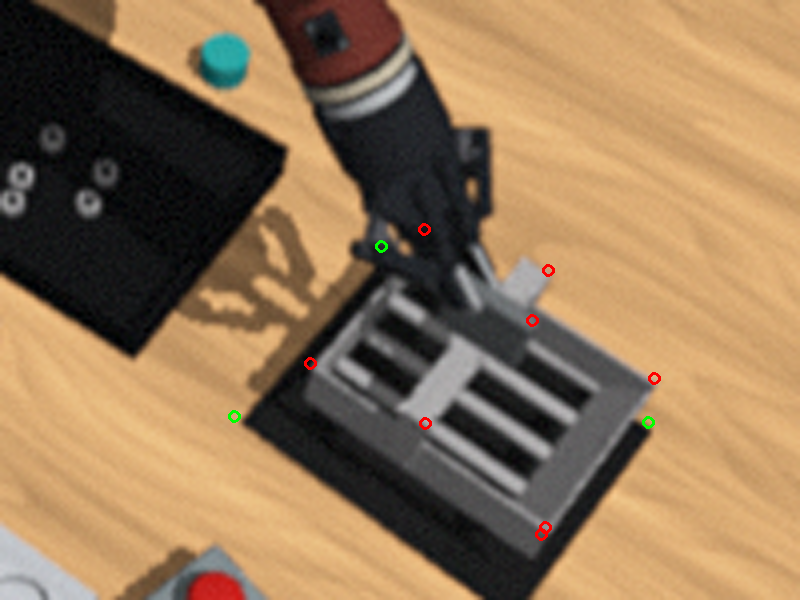

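The prediction and the picture agree within about 2 px, so there's no notable slip. I'll lower with a force check and release.

Run:
```python
from h import *
u=Ro.from_euler('z',MPSI,degrees=True).as_matrix()[:,0]
M=MAT-u*2
move_l(*tp(M+[0,0,6],MPSI),speed=80); wait(.1); f0=get_obs()['wrist_force'][2]; st()
for d in (4,2.5,1,0,-1,-2,-3):
    move_l(*tp(M+[0,0,d],MPSI),speed=15); wait(.1)
    f=np.mean([(wait(.02),get_obs()['wrist_force'][2])[1] for _ in range(4)]); print(d,round(f,2),get_obs()['moment'].round(2))
    if f-f0>2.0: break
snap('l',('scene',),crop={'scene':(240,150,440,300)})
```

```text
t 35.98 tcp [531.3 343.4 118.6] F [ 0.4 -1.1 -1.3] M [-0.61  0.01  0.02] w 12.0 q [  6.  13. 111.  48.  60. -18.]
4 -3.02 [-0.7   0.04 -0.01]
2.5 -2.44 [-0.63  0.05  0.02]
1 -2.73 [-0.67  0.03 -0.01]
0 -1.52 [-0.45 -0.03 -0.03]
-1 5.41 [-0.2   0.3   0.19]
```

View pics/l_scene.png

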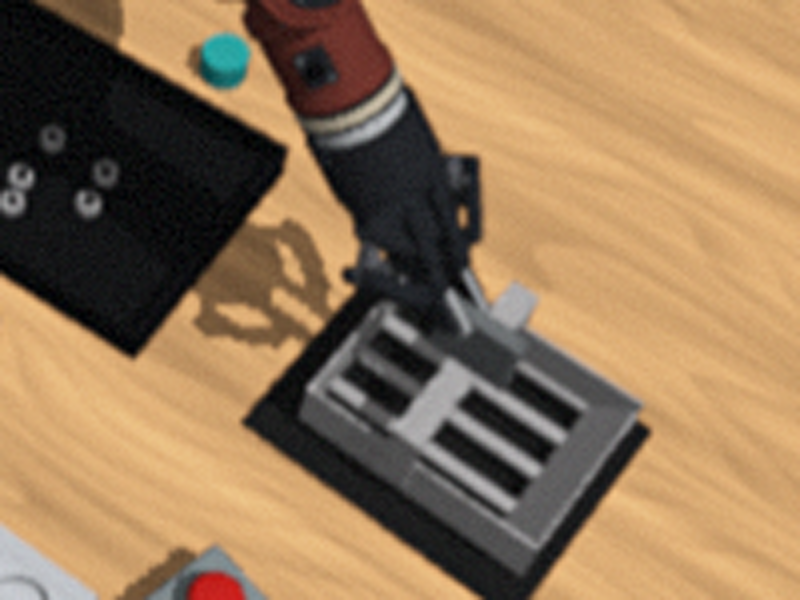

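Feet are on the mat (contact about 8 N). Release and retreat along the tool axis.

Run:
```python
from h import *
grip(40); grip(85); st()
o=get_obs(); R=Ro.from_euler('xyz',o['ee_rot'],degrees=True).as_matrix()
p=np.array(o['tcp_pos'])
move_l(list(p-R[:,2]*110),speed=150)
move_l(list(p-R[:,2]*110+[-40,-60,120]),speed=250); st()
q=get_obs()['joint_pos'].copy(); 
move_j([-15,-20,100,0,85,0]); st()
wait(.2)
snap('m')
snap('n',crop={'top':(40,110,260,275),'scene':(240,150,440,300)})
snap('o',crop={'top':(180,130,512,265),'scene':(90,60,330,240)})
```

```text
t 39.05 tcp [531.2 343.3 111.7] F [0.5 0.3 0.3] M [-0.27 -0.03  0.01] w 85.1 q [  6.  14. 111.  48.  59. -18.]
t 40.64 tcp [487.7 212.9 314.4] F [ 0.3  1.3 -0.1] M [-0.27  0.05  0.02] w 84.8 q [ -9.  -8. 109.  40.  85. -12.]
t 41.69 tcp [492.3 -58.6 431.3] F [-0.5 -0.7 -0.4] M [ 0.01  0.1  -0.06] w 84.9 q [-15. -20. 100.   0.  85.  -0.]
```

View pics/m_top.png

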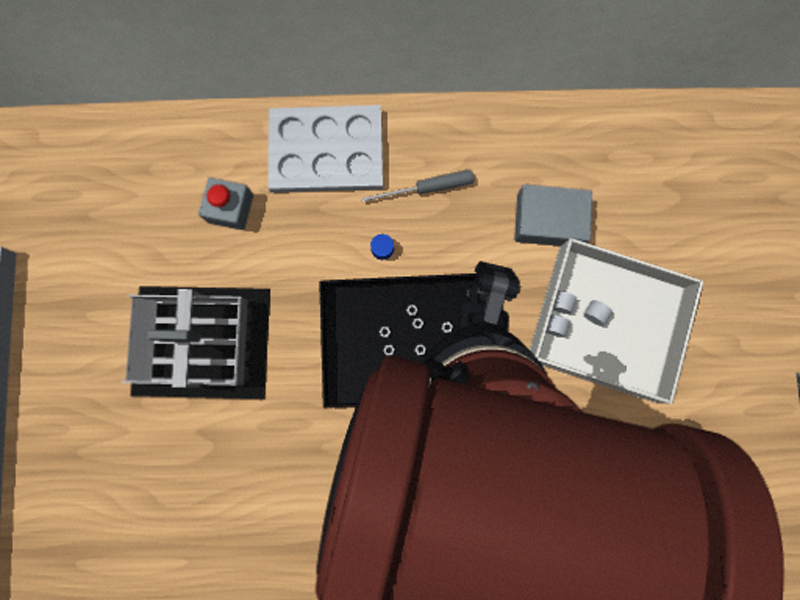

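View pics/n_top.png

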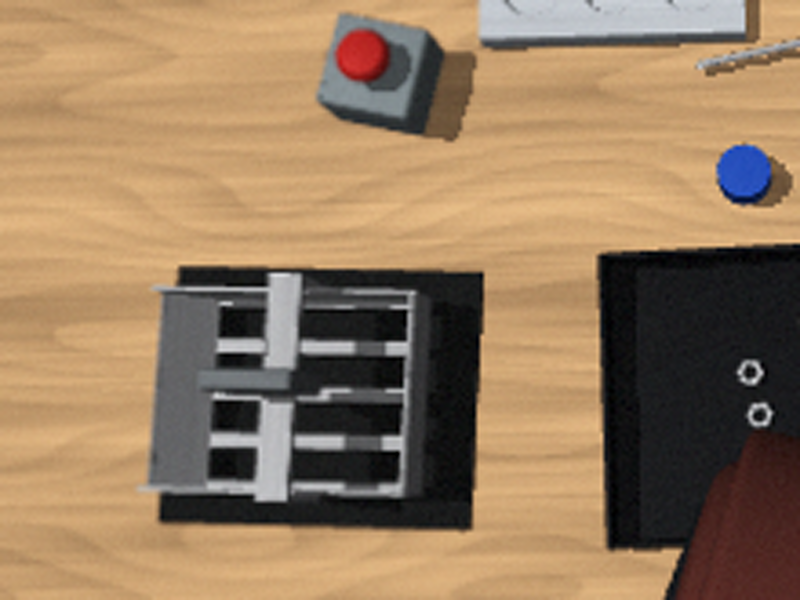

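View pics/n_scene.png

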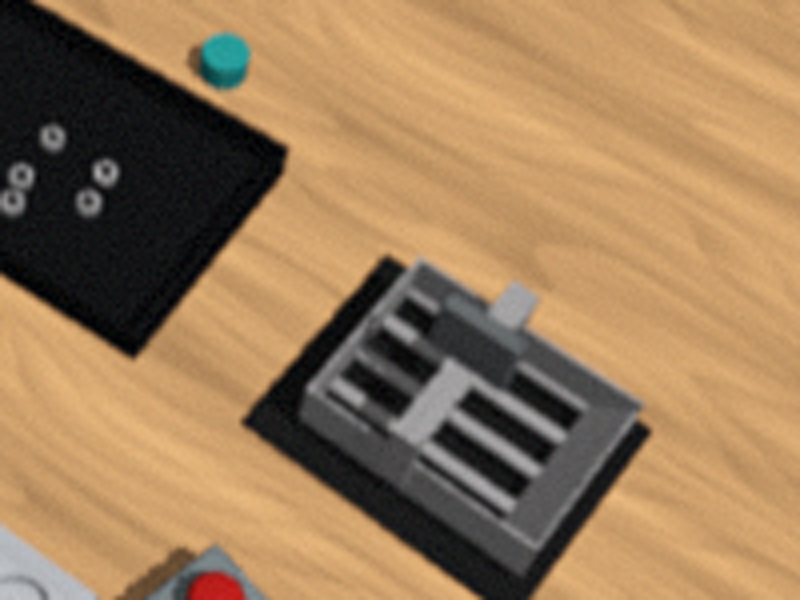

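View pics/o_scene.png

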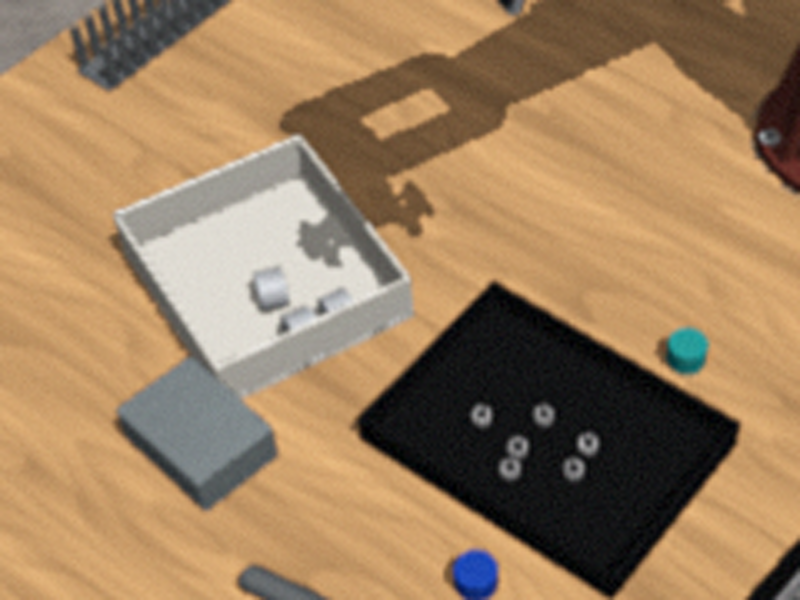

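The basket stands on the mat, the three pucks are in the bin and the six nuts are in the tray. One numeric check of the basket pose before handing in.

Run:
```python
from h import *
s=800/220
P=[[106,-71,59],[106,71,59],[-78,-71,59],[-78,71,59],[30,0,147],[-30,0,147],[11,-76,92],[11,76,92]]
px=np.array([(153,289),(140,489),(415,291),(405,497),(198,373),(290,373),(268,273),(255,500)])/s+[40,110]-.5
q,e=fit(P,px,['top']*8,4,[530,330,1.53]);print(q,e)
print('origin in mat frame',loc([q[0],q[1],0],(MAT*[1,1,0],MPSI)), np.degrees(q[2])-MPSI)
R=Ro.from_euler('z',q[2]).as_matrix()
for f in ([-60,-65,0],[-60,65,0],[68,-65,0],[68,65,0]): print(loc(R@np.array(f)+[q[0],q[1],0],(MAT*[1,1,0],MPSI)).round())
sign_off()
```

```text
[532.30434789 330.46208913   1.53449516] 0.6677691396315105
origin in mat frame [-2.77192563 -1.6227227   0.        ] 0.3377678241751454
[-62. -67.   0.]
[-63.  63.   0.]
[ 66. -66.   0.]
[65. 64.  0.]
the job is handed in; nothing more can be done
```

The job is done and handed in. The robot's clock read 41.7 s at my last reading, against the 69 s limit.

- **Shaking:** I took the basket by its grip plate with the gripper leaned back 40° and 110 N of grip. I rocked it up to ±24° sideways low over the tray, with a little nose pitch and some horizontal shakes. I then raised it to look underneath: all six nuts lay in the tray and only the three pucks were left in the basket.
- **Tipping:** I tipped it slowly to 79° with the lip about 45 mm above the bench, inside the bin. The final pictures show all three pucks in the bin.
- **Placing:** The basket was set on the mat, released, and the arm drawn clear. A fit to the last top picture puts its origin within about 3 mm of the mat centre and 0.3° of the mat's direction. All four feet are at least 25 mm inside the mat's edges.

The driver, the power supply and the blue and turquoise decoys showed no visible movement, and nothing was on the bench that should not be. No check failed. My first fit of the basket's starting pose was off because I took the 76 mm bridge-leg width as the wall width; I corrected that before the first move.

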